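# Put the step gauge away against its stop and shut the cart's rod gate

## Task

The cart is about to be wheeled away, but the aluminium step gauge block is sitting out in its gateway. Without picking anything up, push the block along the perforated shelf, in past the gate posts, until the long face that looks inward lies flat against the welded steel angle stop; then push the bent-rod gate fully shut behind it. Leave the bolt, the two nuts and the ratchet where they are.

Things in the scene. Friction and masses are not known exactly. Their poses are not given: they have to be found in the camera images.
- cart: Welded cart, standing still; place and yaw vary. Origin: on top of its flat perforated shelf (40 mm above the robot's work surface), mid gate line. x along the gate line, away from the robot; y out through the gateway (robot's left). Shelf x -215..215, y -520..120 mm. Gate posts 66 mm tall, 18 mm square, at x = -204 and 204, y 0; 60 mm high side rails run from them to y -500.
- stop (a point): Middle of the face of the fixed stop, at shelf height: a plain dark steel angle across the shelf, 220 mm long, 5 mm thick, 32 mm tall, at cart x = 30, y = -165 mm. Axes as the cart: x along the upright face (110 mm either way), y square out of the face towards the gateway.
- block_mid (a point): Loose matte aluminium step gauge block, about 0.25 kg: 80 mm long (its x), 36 mm wide (its y), top in three steps, 40 mm high at its -x end, 32 in the middle, 24 at its +x end. Point: middle of length and width, 20 mm above its underside. Starts on or just outside the gate line, its x within 0.4 rad of the cart's x; its -y long face goes to the stop.
- block_face (a point): The middle of the length of the block's -y long face (18 mm from the block's middle), 12 mm above its underside; same axes as the block.
- gate (a joint): Angle of the bent-rod gate about its upright hinge on the near (robot-side) post, rad: 0 = shut along the gate line, against the keeper on the far post, where it stops dead; grows as it swings outward (counter-clockwise from above). Starts at 0.9 to 1.3. A little stiff (0.15 N m), stays where it is left.
- hinge (a point): A point on the gate's upright hinge axis, at the height of its upper rod: 55 mm above the shelf; in the cart's frame at x = -188 mm, y = 0.
- gate_end (a point): The gate's free end at the upper rod, 371 mm from the hinge axis. The gate is a flat upright loop of 10 mm rod: upper rod 55 mm and lower rod 16 mm above the shelf, joined by a bend at the free end and two thin uprights 125 and 250 mm from the hinge.
- bolt: Blued tail rotor bolt, loose bystander, standing on its 24 mm head with the threaded end up: 62 mm tall, 31 mm flange, 14 mm shank. Origin in the middle of its underside.
- nut_a: Silver locking nut, loose bystander, lying flat: 31 mm across, 19 mm high. Origin in the middle of its underside.
- nut_b: A second nut just like nut_a.
- ratchet: Red-handled ratchet, loose bystander, lying behind the stop: 185 mm long, 36 mm wide and 24 mm high at the head, the square drive 35 mm high. Origin on its underside at mid-length; head to +x.
There are look-alikes about, which are no part of the job. Leave any yellow look-alike of the part that bears block_mid alone.

How it is judged:
On the way, in this order (a step that is already met when the one before it is completed fails the run):
1. the block's long face is flat against the stop (y of block_face in the frame of stop between -0.004 and 0.004 m and angle between the x axis of block_mid and the x axis of stop, either way round below 0.05 rad and x of block_face in the frame of stop between -0.09 and 0.09 m), for 0.2 s.
2. the gate is shut (value of joint gate below 0.04 rad), for 0.2 s.
At the end, for the whole second after the job is handed in: The block stands on the shelf with its -y long face against the stop (gap under 4 mm, square within 0.05 rad, the face wholly in front of the stop to within 20 mm at its ends), the gate is shut within 0.04 rad, and bolt, nuts and ratchet are within 15 mm of where they started (all of step 1 and z of block_mid in the frame of cart below 0.025 m and angle between block_mid's own z axis and vertical below 0.1 rad and value of joint gate below 0.04 rad and distance of each of bolt, nut_a, nut_b, ratchet from where it was at the start of the episode below 0.015 m); the robot touches nothing.
It fails at once if the block is lifted or tipped (z of block_mid in the frame of cart above 0.028 m or angle between block_mid's own z axis and vertical above 0.2 rad).
It fails at once if the bolt, a nut or the ratchet is disturbed (distance of any of bolt, nut_a, nut_b, ratchet from where it was at the start of the episode above 0.015 m or angle between bolt's own z axis and vertical above 0.3 rad).
It also fails if it takes over 58 s, if anything falls off the work surface, if the arm or the gripper's body presses on something with over 40 N, if the wrist force passes 120 N, or if a joint passes its speed limit or range.

## Robot

A 6-joint arm with a two-finger parallel gripper is mounted at the origin on the work surface. World frame = base frame: x ahead of the robot, y to its left, z up, the work surface at z = 0. Lengths are in m, angles in rad, forces in N, time in s.
With the tool pointing down it reaches from about 0.35 to 0.775 m from the base axis. Payload 5.5 kg.
Tool frame: the origin (TCP) lies on the centre line of the jaws, within the pads' length; the fingertips stand 11 mm ahead of it and the grasp point (between the pads) lies 8 mm behind it (env.tip_reach is the distance from the TCP to the fingertips, in m); z points along the fingers, x is the direction in which the jaws open and shut, and the axes are right-handed (so a half turn about z gives the same grasp; the last joint's range is limited). The gripper opens to 85 mm and grips with 20 to 120 N. Pads are 22 mm wide; open, the fingers measure 114 mm over their backs; the gripper's body (76 mm by 85 mm) begins 54 mm behind the grasp point. The pads swing forward as they close: fully open they stand 13 mm farther back than shut.
Start: joints at [-1.476, 0.313, 0.046, 1.304, 0, 1.431], TCP at [0.134, -0.559, 0.242] pointing down, gripper open.
Joint ranges: [-2.76, 2.76], [-0.86, 1.69], [-1.03, 1.26], [-2.2, 2.34], [-1.47, 1.5], [-3.14, 3.14]. Speed limits (rad/s): [2.57, 2.57, 3.14, 3.14, 3.14, 3.14].

## Interface

Orientations are given as a unit quaternion [w, x, y, z].
In Python, from workcell import env gives the robot as it stands.
- The arm moves only by the tool carry_out, never from a script. Its argument "moves" is one flat list of numbers, 7 for each row, row after row: the gripper command: -1 is shut, 1 is fully open, values between are in proportion, then the shift along the tool's x, y, z in m, then the turn, a rotation vector about the tool's x, y, z in degrees. A call has exactly 5 rows; each row shifts and turns the pose as measured when the row begins, along the tool's axes as they then stand; what a row does not reach is not made up. A row lasts 1/8 s, in which the tool goes at most 62.5 mm and 10.7 degrees, less where a joint would pass 70% of its speed; a pose out of reach is approached as far as the arm can. A call is refused whole if a number of a shift passes 0.0625 or a number of a turn 10.7, either way. A call with a gripper value outside its range is refused whole. The fingers move at their own pace and stop on an object; "squeeze" is the grip in N (left out, the last holds). Time passes only in rows, so rows that do not move let the fingers close, or fill a call up. It gives the time, the measured TCP pose, the force and the opening at its end, in the units of the state.
- env.get_state(): the state, without advancing time (a new reading comes with each control period).
- env.read_camera(name): name is "scene" or "top" or "wrist"; returns the picture (384x512x3 uint8, red, green, blue); there is no depth.
- env.calibration(name): a dict with "camera_matrix" (3x3 intrinsics, pixels), "rvec" (rotation vector, rad) and "tvec" (3), from world to camera coordinates, as OpenCV has them; the wrist camera has in their place "hand_eye" (4x4, takes a point from camera to tool coordinates, whose origin is the TCP and whose axes are the tool frame's). Camera axes: x right, y down, z forward; pixel columns grow to the right and rows downward; lengths in m; the calibration is good to about 2 mm. A picture is of the moment at which its call begins: read the wrist's pose just before it. calibration takes no time and is no camera call.
- env.hand_in(): hands the job in, once; it reports no verdict.
The state is a dict: "clock": time; "joint_pos": joint angles; "qvel": joint speeds; "tau": joint torques, N m; "tcp_pos": TCP position; "orientation": TCP orientation; "wrist_force": force on the tool from outside, world axes, zero at the start; "ft_torque": the same for the moment, N m; "finger_gap": finger opening in m.
Only numpy, scipy, OpenCV 4.12 (cv2) and the standard library are available. Lean on these libraries where they do the work, as an engineer would, in place of code of your own. Each camera call takes 0.05 s, during which the arm holds its last target. There are 200 camera calls.

## Working session

There is one attempt and no reset: what is moved stays moved. The work goes in short steps, Python scripts to look and compute and a tool call to move; the robot and the scene stay as the last step left them, time stands still between calls to the robot, and variables do not carry over. Pictures are saved under pics/ and viewed, about 8 in all and at most 12, crops included, and the job is handed in when it is done.

Besides the shell and the picture viewer there is one more tool, called after "Request:" as a command line: name --argument value ..., lists and objects as JSON in quotes. carry_out: Moves the arm, as the interface text tells. Its arguments: {"type":"object","properties":{"moves":{"type":"array"},"squeeze":{"type":"number"}},"required":["moves"]}

```bash
mkdir -p pics; ls
python3 - <<'E'
from workcell import env
import cv2
for n in ("top","scene"):
    im=env.read_camera(n)[:,:,::-1]
    cv2.imwrite(f"pics/{n}0.png",cv2.resize(im,(800,600),interpolation=cv2.INTER_CUBIC))
    cv2.imwrite(f"pics/{n}0_raw.png",im)
    c=env.calibration(n);print(n,c)
print(env.get_state(), env.tip_reach)
E
```

```text
pics
top {'camera_matrix': array([[396.82812839,   0.        , 257.83159624],
       [  0.        , 396.82812839, 196.86934384],
       [  0.        ,   0.        ,   1.        ]]), 'rvec': array([ 2.13497101, -2.19044577,  0.11775588]), 'tvec': array([-0.00396653,  0.5009339 ,  1.17766985])}
scene {'camera_matrix': array([[425.01907573,   0.        , 257.55088942],
       [  0.        , 425.01907573, 195.54855049],
       [  0.        ,   0.        ,   1.        ]]), 'rvec': array([ 1.97501672,  1.35774534, -0.62079121]), 'tvec': array([-0.15559547, -0.25129024,  1.50807299])}
{'clock': 0.1, 'joint_pos': array([-1.47563068e+00,  3.13936941e-01,  4.51135539e-02,  1.30361277e+00,
        1.99984038e-05,  1.43119273e+00]), 'qvel': array([-0.00086391, -0.00086659,  0.00349432,  0.00094293,  0.00140406,
        0.00021466]), 'tau': array([ 4.02188729e-03, -4.81720054e+01,  2.99246407e+01,  1.26389277e-02,
       -9.96293011e-05, -1.70967428e-05]), 'tcp_pos': array([ 0.13370855, -0.55879402,  0.24149998]), 'orientation': array([-5.99417893e-04,  7.85053412e-01, -6.19427533e-01, -5.59518774e-04]), 'wrist_force': array([ 0.46409496, -0.12599326, -0.57925126]), 'ft_torque': array([ 0.02418659, -0.01387037, -0.05026397]), 'finger_gap': 0.08518685892544198} 0.011
```

View pics/top0.png

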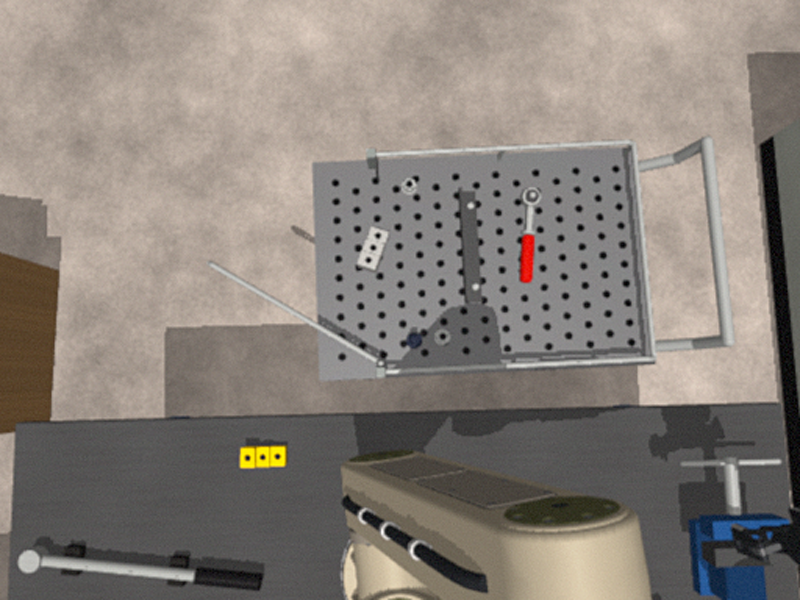

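View pics/scene0.png

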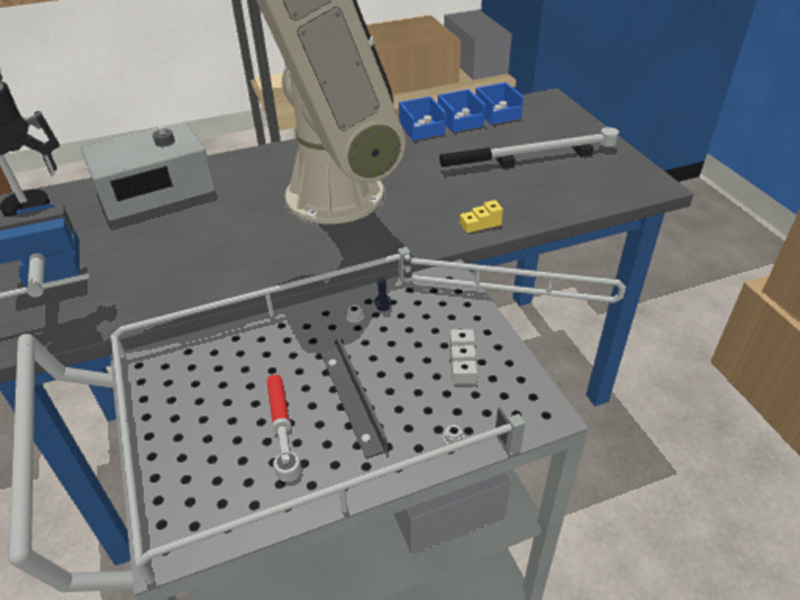

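The top view shows the cart with its gateway to image left: posts at (372,155) and (381,368), block at (373,248), stop from (468,190) to (474,303), and the open gate ending at (210,264). The bolt is at (414,341) and the nuts at (442,337) and (409,186). I'll enlarge it for measuring.

Run:
```python
import cv2
a=cv2.imread("pics/top0_raw.png")[90:250,125:325]
cv2.imwrite("pics/crop_top.png",cv2.resize(a,None,fx=3.75,fy=3.75,interpolation=cv2.INTER_CUBIC))
a=cv2.imread("pics/scene0_raw.png")[150:310,200:400]
cv2.imwrite("pics/crop_scene.png",cv2.resize(a,None,fx=3.75,fy=3.75,interpolation=cv2.INTER_CUBIC))
```

```text
(no output)
```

View pics/crop_top.png

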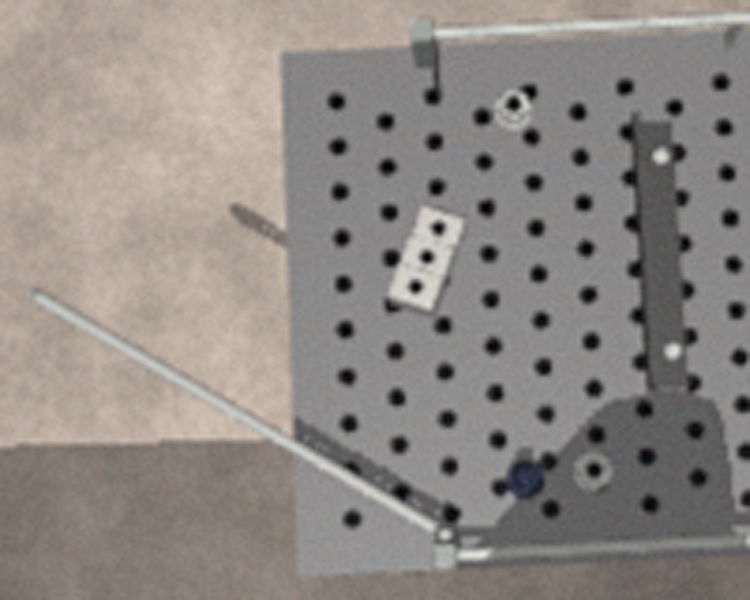

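View pics/crop_scene.png

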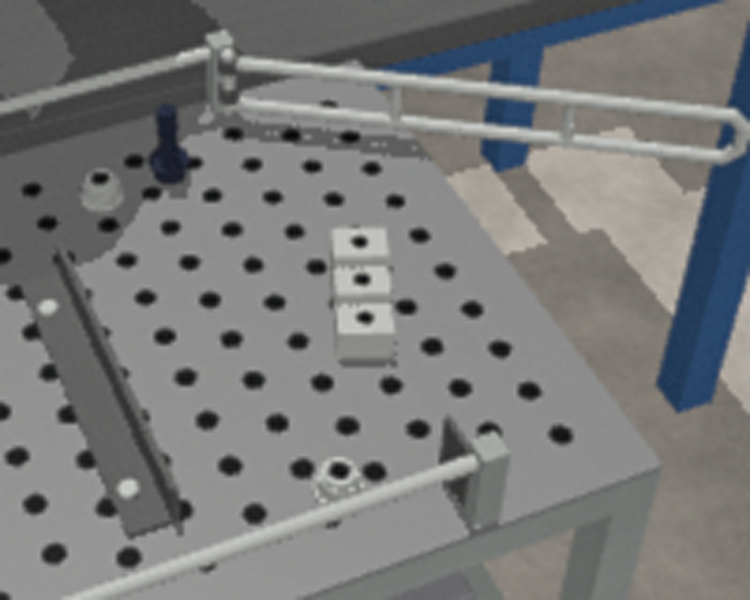

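```bash
cat > h.py <<'E'
import numpy as np, cv2, json
from scipy.optimize import least_squares
from workcell import env
C={n:env.calibration(n) for n in("top","scene")}
OFF={"top":(125,90),"scene":(200,150)}
def proj(n,P):
    c=C[n];return cv2.projectPoints(np.array(P,float).reshape(-1,1,3),c["rvec"],c["tvec"],c["camera_matrix"],None)[0][:,0]
def px(n,uv): return (np.array(uv,float)+.5)/3.75-.5+np.array(OFF[n])
def ray(n,uv,z,crop=True):
    uv=px(n,uv) if crop else np.array(uv,float)
    c=C[n];R=cv2.Rodrigues(c["rvec"])[0];o=-R.T@c["tvec"]
    d=R.T@np.linalg.solve(c["camera_matrix"],[*uv,1]);return o+d*(z-o[2])/d[2]
def T(p,P,z0=.04):
    P=np.atleast_2d(P)/1000.;c,s=np.cos(p[2]),np.sin(p[2])
    return np.c_[p[0]+c*P[:,0]-s*P[:,1],p[1]+s*P[:,0]+c*P[:,1],P[:,2]+z0]
def fit(obs,p0):
    f=lambda p:np.concatenate([(proj(n,T(p,P))[0]-px(n,uv)) for n,P,uv in obs])
    r=least_squares(f,p0,loss="soft_l1");return r.x,f(r.x).reshape(-1,2)
E
python3 - <<'E'
from h import *
c,r=fit([("top",(215,120,0),(282,53)),("top",(-215,120,0),(299,577)),("top",(204,0,66),(424,31)),("top",(-204,0,66),(445,559)),
("top",(140,-165,0),(633,116)),("top",(-80,-165,0),(650,388)),
("scene",(204,0,66),(491,443)),("scene",(215,120,0),(660,464)),("scene",(140,-165,32),(181,522)),("scene",(-80,-165,32),(57,250)),("scene",(-204,0,66),(219,42))],[.5,-.05,0])
print("cart",c);print(r.round(1).tolist())
b,r=fit([("top",(40,18,24),(424,206)),("top",(40,-18,24),(465,218)),
("scene",(-40,-18,40),(332,229)),("scene",(-40,18,40),(387,228)),("scene",(40,-18,24),(337,336)),("scene",(40,18,24),(393,333)),("scene",(40,-18,0),(339,362)),("scene",(40,18,0),(395,361))],[.5,-.05,0])
print("block",b);print(r.round(1).tolist())
def tocart(w):
    d=np.array(w[:2])-c[:2];cs,s=np.cos(c[2]),np.sin(c[2]);return np.round(1000*np.array([cs*d[0]+s*d[1],-s*d[0]+cs*d[1]]),1)
print("block in cart",tocart(b),b[2]-c[2])
for k,n,uv,z in [("gate_end","top",(37,294),.095),("gate_end","scene",(745,122),.095),("bolt","top",(525,482),.055),("bolt","scene",(168,172),.05),("nutB","top",(592,470),.059),("nutA","top",(513,108),.059),("nutA","scene",(339,472),.059),("nutB","scene",(100,178),.059)]:
    w=ray(n,uv,z);print(k,n,w.round(4),tocart(w))
w=ray("top",(37,294),.095);v=tocart(w)-[-188,0];print("gate",np.arctan2(v[1],v[0]),np.hypot(*v))
json.dump(dict(c=c.tolist(),b=b.tolist()),open("p.json","w"))
E
```

```text
cart [0.58328622 0.03074759 0.03204435]
[[-0.8, -0.3], [0.6, -0.2], [-1.0, -0.9], [0.9, -1.6], [-0.8, 1.2], [-0.4, -0.3], [-0.5, 0.9], [0.4, 0.3], [-1.0, -8.1], [0.4, -1.6], [-1.2, -0.6]]
block [ 0.61454557  0.03893325 -0.36204697]
[[-0.8, -0.9], [-0.4, -0.2], [0.0, 0.1], [-0.2, 0.2], [0.2, -0.2], [0.3, 0.4], [-0.7, -0.6], [-0.8, -0.4]]
block in cart [31.5  7.2] -0.3940913189856368
gate_end top [0.5864 0.3379 0.095 ] [ 12.9 306.9]
gate_end scene [0.5925 0.341  0.095 ] [ 19.1 309.8]
bolt top [ 0.4339 -0.0353  0.055 ] [-151.4  -61.2]
bolt scene [ 0.4448 -0.0374  0.05  ] [-140.6  -63.7]
nutB top [ 0.4417 -0.0881  0.059 ] [-145.3 -114.2]
nutA top [ 0.7356 -0.0338  0.059 ] [150.2 -69.4]
nutA scene [ 0.741  -0.0329  0.059 ] [155.6 -68.6]
nutB scene [ 0.4423 -0.0876  0.059 ] [-144.7 -113.8]
gate 0.9911867208744459 366.8084241126422
```

```bash
cat >> h.py <<'E'
from scipy.spatial.transform import Rotation as Ro
def cartw(x,y):
    return T(json.load(open("p.json"))["c"],(x,y,0))[0][:2]
def plan(xy,z,n,g,cyaw=0,step=.058):
    "rows to go in a straight line to cart xy (mm), world z, tool x along cart x + cyaw"
    s=env.get_state();q=s["orientation"];R=Ro.from_quat([*q[1:],q[0]])
    p=s["tcp_pos"];t=np.array([*cartw(*xy),z]);yaw=json.load(open("p.json"))["c"][2]+cyaw
    Rt=Ro.from_matrix(np.array([[np.cos(yaw),np.sin(yaw),0],[np.sin(yaw),-np.cos(yaw),0],[0,0,-1]]).round(12))
    print("now",p.round(4),"F",s["wrist_force"].round(1),"t",s["clock"],"target",t.round(4))
    for i in range(n):
        d=t-p;L=np.linalg.norm(d);d=d*min(1,step/max(L,1e-9));w=(R.inv()*Rt).as_rotvec(degrees=True);m=np.linalg.norm(w)
        w=w*min(1,10/max(m,1e-9));v=R.inv().apply(d)
        print(g,*(v.round(3)+0),*(w.round(1)+0),sep=", ")
        p=p+d;R=R*Ro.from_rotvec(w,degrees=True)
E
python3 -c "
from h import *
plan((31,80),.2,15,0)"
```

```text
now [ 0.1337 -0.5588  0.2415] F [ 0.5 -0.1 -0.6] t 0.1 target [0.6117 0.1117 0.2   ]
0, -0.038, -0.044, 0.003, 0.0, 0.0, -10.0
0, -0.03, -0.05, 0.003, 0.0, 0.0, -10.0
0, -0.021, -0.054, 0.003, 0.0, 0.0, -10.0
0, -0.011, -0.057, 0.003, 0.0, 0.0, -10.0
0, -0.001, -0.058, 0.003, 0.0, 0.0, -10.0
0, 0.009, -0.057, 0.003, 0.0, 0.0, -10.0
0, 0.019, -0.055, 0.003, 0.0, 0.0, -10.0
0, 0.028, -0.051, 0.003, 0.0, 0.0, -8.4
0, 0.035, -0.046, 0.003, 0.0, 0.0, 0.0
0, 0.035, -0.046, 0.003, 0.0, 0.0, 0.0
0, 0.035, -0.046, 0.003, 0.0, 0.0, 0.0
0, 0.035, -0.046, 0.003, 0.0, 0.0, 0.0
0, 0.035, -0.046, 0.003, 0.0, 0.0, 0.0
0, 0.035, -0.046, 0.003, 0.0, 0.0, 0.0
0, 0.008, -0.01, 0.001, 0.0, 0.0, 0.0
```

Request:
carry_out --moves '[0, -0.038, -0.044, 0, 0, 0, -10, 0, -0.03, -0.05, 0, 0, 0, -10, 0, -0.021, -0.054, 0, 0, 0, -10, 0, -0.011, -0.057, 0, 0, 0, -10, 0, -0.001, -0.058, 0, 0, 0, -10]'

```text
clock: 0.72
tcp_pos: [0.3023, -0.3172, 0.2386]
orientation: [-0.002, 0.975, -0.22, -0.001]
wrist_force: [1.5, 0.2, 0.1]
finger_gap: 0.043
```

Request:
carry_out --moves '[0, 0.009, -0.057, 0, 0, 0, -10, 0, 0.019, -0.055, 0, 0, 0, -10, 0, 0.028, -0.051, 0, 0, 0, -8.4, 0, 0.035, -0.046, 0, 0, 0, 0, 0, 0.035, -0.046, 0, 0, 0, 0]'

```text
clock: 1.35
tcp_pos: [0.4665, -0.0673, 0.239]
orientation: [-0.002, 0.999, 0.035, -0.0]
wrist_force: [1.1, -0.7, -0.6]
finger_gap: 0.0424
```

```bash
python3 -c "
from h import *
plan((31,80),.16,10,0)"
```

```text
now [ 0.4665 -0.0673  0.239 ] F [ 1.1 -0.7 -0.6] t 1.35 target [0.6117 0.1117 0.16  ]
0, 0.037, -0.04, 0.019, -0.3, 0.0, 2.1
0, 0.036, -0.041, 0.019, 0.0, 0.0, 0.0
0, 0.036, -0.041, 0.019, 0.0, 0.0, 0.0
0, 0.036, -0.041, 0.019, 0.0, 0.0, 0.0
0, 0.007, -0.008, 0.004, 0.0, 0.0, 0.0
0, 0.0, 0.0, 0.0, 0.0, 0.0, 0.0
0, 0.0, 0.0, 0.0, 0.0, 0.0, 0.0
0, 0.0, 0.0, 0.0, 0.0, 0.0, 0.0
0, 0.0, 0.0, 0.0, 0.0, 0.0, 0.0
0, 0.0, 0.0, 0.0, 0.0, 0.0, 0.0
```

Request:
carry_out --moves '[0, 0.037, -0.04, 0.01, 0, 0, 2, 0, 0.036, -0.041, 0.01, 0, 0, 0, 0, 0.036, -0.041, 0.019, 0, 0, 0, 0, 0.036, -0.041, 0.019, 0, 0, 0, 0, 0.012, -0.014, 0.01, 0, 0, 0]'

```text
clock: 1.98
tcp_pos: [0.6205, 0.1263, 0.1689]
orientation: [-0.002, 1.0, 0.019, 0.0]
wrist_force: [-0.3, -0.8, 0.5]
finger_gap: 0.0427
```

Run:
```python
from h import *
plan((31,80),.068,5,0,step=.04)
im=env.read_camera("wrist")[:,:,::-1]
cv2.imwrite("pics/w1.png",im)
im=env.read_camera("scene")[:,:,::-1]
cv2.imwrite("pics/s1.png",cv2.resize(im[100:330,150:470],None,fx=2.5,fy=2.5))
```

```text
now [0.6205 0.1263 0.1689] F [-0.3 -0.8  0.5] t 1.975 target [0.6117 0.1117 0.068 ]
0, -0.004, 0.006, 0.039, -0.2, 0.0, 0.3
0, -0.004, 0.006, 0.039, 0.0, 0.0, 0.0
0, -0.002, 0.003, 0.022, 0.0, 0.0, 0.0
0, 0.0, 0.0, 0.0, 0.0, 0.0, 0.0
0, 0.0, 0.0, 0.0, 0.0, 0.0, 0.0
```

View pics/w1.png

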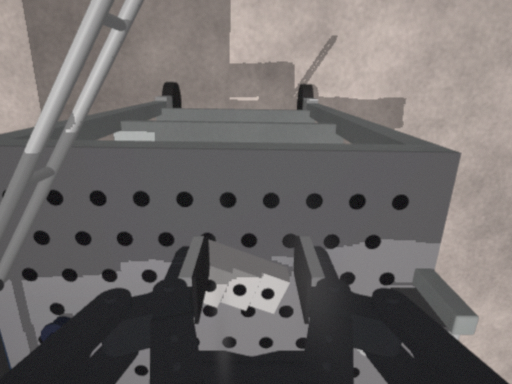

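The wrist view shows the block between the fingers at (245,280), the gate well off to the left, and the shelf edge at row 145. The block lies ahead in the push direction, so I'm descending outside it.

Request:
carry_out --moves '[0, -0.004, 0.006, 0.035, 0, 0, 0, 0, -0.004, 0.006, 0.035, 0, 0, 0, 0, -0.001, 0.002, 0.022, 0, 0, 0, 0, 0, 0, 0.008, 0, 0, 0, 0, 0, 0, 0.002, 0, 0, 0]'

```text
clock: 2.7
tcp_pos: [0.6091, 0.1053, 0.068]
orientation: [-0.001, 1.0, 0.016, 0.0]
wrist_force: [-1.0, -0.4, 1.0]
finger_gap: 0.0426
```

Run:
```python
from h import *
plan((31,-60),.064,15,0,step=.012)
im=env.read_camera("wrist")[:,:,::-1]
cv2.imwrite("pics/w2.png",im)
```

```text
now [0.6091 0.1053 0.068 ] F [-1.  -0.4  1. ] t 2.7 target [ 0.6162 -0.0282  0.064 ]
0, 0.0, 0.012, 0.0, -0.1, 0.0, 0.0
0, 0.0, 0.012, 0.0, 0.0, 0.0, 0.0
0, 0.0, 0.012, 0.0, 0.0, 0.0, 0.0
0, 0.0, 0.012, 0.0, 0.0, 0.0, 0.0
0, 0.0, 0.012, 0.0, 0.0, 0.0, 0.0
0, 0.0, 0.012, 0.0, 0.0, 0.0, 0.0
0, 0.0, 0.012, 0.0, 0.0, 0.0, 0.0
0, 0.0, 0.012, 0.0, 0.0, 0.0, 0.0
0, 0.0, 0.012, 0.0, 0.0, 0.0, 0.0
0, 0.0, 0.012, 0.0, 0.0, 0.0, 0.0
0, 0.0, 0.012, 0.0, 0.0, 0.0, 0.0
0, 0.0, 0.002, 0.0, 0.0, 0.0, 0.0
0, 0.0, 0.0, 0.0, 0.0, 0.0, 0.0
0, 0.0, 0.0, 0.0, 0.0, 0.0, 0.0
0, 0.0, 0.0, 0.0, 0.0, 0.0, 0.0
```

View pics/w2.png

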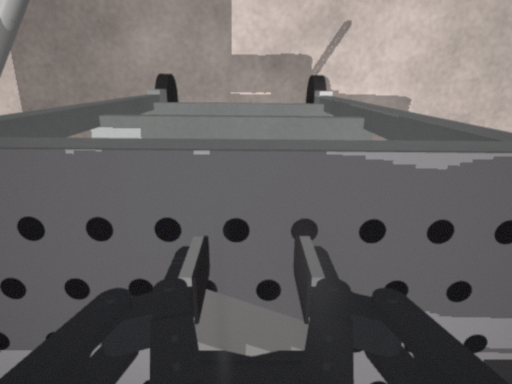

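The block's +y face is ahead between the fingers, at (250,320), and nothing else is near. Before pushing I'll work out the fingertip height.

Run:
```python
from h import *
c=env.calibration("wrist");H=np.linalg.inv(c["hand_eye"]);K=c["camera_matrix"];g=.0213
print(c["hand_eye"].round(3))
for z in (-.005,0,.005,.011,.015):
    o=[]
    for x in(-g,g):
        for y in(-.011,.011):
            p=K@(H@[x,y,z,1])[:3];o.append((p[:2]/p[2]).round(0).tolist())
    print(z,o)
```

```text
[[ 1.    -0.001 -0.001 -0.001]
 [ 0.001  0.947  0.321 -0.082]
 [ 0.001 -0.321  0.947 -0.131]
 [ 0.     0.     0.     1.   ]]
-0.005 [[206.0, 245.0], [208.0, 286.0], [300.0, 245.0], [298.0, 286.0]]
0 [[207.0, 240.0], [209.0, 280.0], [299.0, 240.0], [297.0, 280.0]]
0.005 [[208.0, 235.0], [210.0, 274.0], [297.0, 235.0], [295.0, 274.0]]
0.011 [[210.0, 229.0], [212.0, 267.0], [296.0, 229.0], [294.0, 267.0]]
0.015 [[211.0, 225.0], [213.0, 263.0], [295.0, 225.0], [293.0, 263.0]]
```

Tips show 5 mm ahead of the TCP at this opening. Going down to TCP z ≈ 0.054 puts them about 9 mm above the shelf. Then I'll push slowly.

Request:
carry_out --moves '[0, 0, 0, 0.005, 0, 0, 0, 0, 0, 0, 0.005, 0, 0, 0, 0, 0, 0, 0.003, 0, 0, 0, 0, 0, 0, 0.001, 0, 0, 0, 0, 0, 0, 0, 0, 0, 0]'

```text
clock: 3.38
tcp_pos: [0.6111, 0.1056, 0.0559]
orientation: [-0.001, 1.0, 0.016, 0.003]
wrist_force: [-0.2, 0.0, 0.1]
finger_gap: 0.0428
```

Request:
carry_out --moves '[0, 0, 0.01, 0, 0, 0, 0, 0, 0, 0.01, 0, 0, 0, 0, 0, 0, 0.008, 0, 0, 0, 0, 0, 0, 0.008, 0, 0, 0, 0, 0, 0, 0.008, 0, 0, 0, 0]'

```text
clock: 4.0
tcp_pos: [0.6124, 0.059, 0.0559]
orientation: [-0.001, 1.0, 0.016, 0.002]
wrist_force: [-0.8, 0.5, 0.3]
finger_gap: 0.0429
```

Request:
carry_out --moves '[0, 0, 0.008, 0, 0, 0, 0, 0, 0, 0.008, 0, 0, 0, 0, 0, 0, 0.008, 0, 0, 0, 0, 0, 0, 0.008, 0, 0, 0, 0, 0, 0, 0.008, 0, 0, 0, 0]'

```text
clock: 4.62
tcp_pos: [0.614, 0.0164, 0.0559]
orientation: [-0.001, 1.0, 0.017, 0.003]
wrist_force: [-0.1, 1.2, 0.4]
finger_gap: 0.0427
```

Run:
```python
from h import *
plan((31,-100),.054,5,0,step=.01)
im=env.read_camera("wrist")[:,:,::-1]
cv2.imwrite("pics/w3.png",im)
```

```text
now [0.614  0.0164 0.0559] F [-0.1  1.2  0.4] t 4.625 target [ 0.6175 -0.0682  0.054 ]
0, 0.0, 0.01, 0.0, -0.2, -0.3, 0.1
0, 0.0, 0.01, 0.0, 0.0, 0.0, 0.0
0, 0.0, 0.01, 0.0, 0.0, 0.0, 0.0
0, 0.0, 0.01, 0.0, 0.0, 0.0, 0.0
0, 0.0, 0.01, 0.0, 0.0, 0.0, 0.0
```

View pics/w3.png

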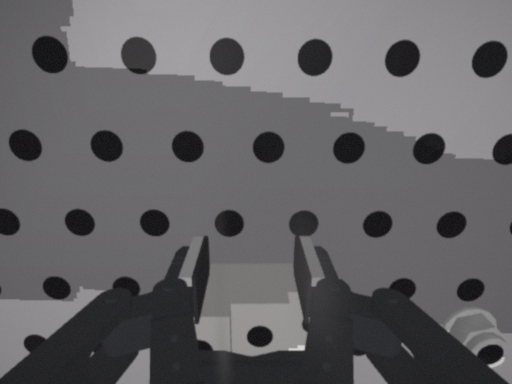

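The block has squared up to the fingers: its rear edge is level at row 263 and centred. The nut at (475,335) is well clear. I'll keep pushing towards the stop, about 100 mm away.

Request:
carry_out --moves '[0, 0, 0.009, 0, 0, 0, 0, 0, 0, 0.009, 0, 0, 0, 0, 0, 0, 0.009, 0, 0, 0, 0, 0, 0, 0.009, 0, 0, 0, 0, 0, 0, 0.009, 0, 0, 0, 0]'

```text
clock: 5.3
tcp_pos: [0.6157, -0.0322, 0.0559]
orientation: [-0.001, 1.0, 0.016, 0.003]
wrist_force: [-0.2, 2.1, 0.4]
finger_gap: 0.0426
```

Request:
carry_out --moves '[0, 0, 0.008, 0, 0, 0, 0, 0, 0, 0.008, 0, 0, 0, 0, 0, 0, 0.006, 0, 0, 0, 0, 0, 0, 0.005, 0, 0, 0, 0, 0, 0, 0.004, 0, 0, 0, 0]'

```text
clock: 5.92
tcp_pos: [0.6167, -0.0657, 0.0559]
orientation: [-0.001, 1.0, 0.016, 0.003]
wrist_force: [0.9, 1.9, 0.6]
finger_gap: 0.0429
```

Run:
```python
from h import *
plan((31,-118),.055,8,0,step=.004)
im=env.read_camera("scene")[:,:,::-1]
cv2.imwrite("pics/s2.png",cv2.resize(im[150:310,200:400],None,fx=3.75,fy=3.75,interpolation=cv2.INTER_CUBIC))
```

```text
now [ 0.6167 -0.0657  0.0559] F [0.9 1.9 0.6] t 5.925 target [ 0.6181 -0.0862  0.055 ]
0, 0.0, 0.004, 0.0, -0.1, -0.3, 0.0
0, 0.0, 0.004, 0.0, 0.0, 0.0, 0.0
0, 0.0, 0.004, 0.0, 0.0, 0.0, 0.0
0, 0.0, 0.004, 0.0, 0.0, 0.0, 0.0
0, 0.0, 0.004, 0.0, 0.0, 0.0, 0.0
0, 0.0, 0.001, 0.0, 0.0, 0.0, 0.0
0, 0.0, 0.0, 0.0, 0.0, 0.0, 0.0
0, 0.0, 0.0, 0.0, 0.0, 0.0, 0.0
```

View pics/s2.png

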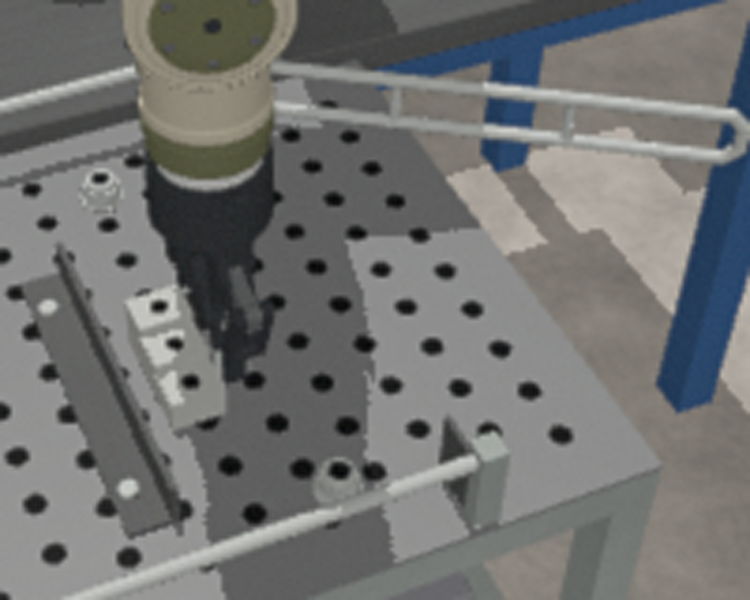

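The block is parallel to the stop and roughly 20 mm short of it, with the nuts where they were and the stop edge running (60,250)–(180,530). I'll close the rest in small steps, watching the force.

Request:
carry_out --moves '[0, 0, 0.004, 0, 0, 0, 0, 0, 0, 0.004, 0, 0, 0, 0, 0, 0, 0.003, 0, 0, 0, 0, 0, 0, 0.003, 0, 0, 0, 0, 0, 0, 0.002, 0, 0, 0, 0]'

```text
clock: 6.6
tcp_pos: [0.6173, -0.0827, 0.0559]
orientation: [-0.001, 1.0, 0.016, 0.003]
wrist_force: [0.3, 2.1, -0.0]
finger_gap: 0.0429
```

Request:
carry_out --moves '[0, 0, 0.002, 0, 0, 0, 0, 0, 0, 0.002, 0, 0, 0, 0, 0, 0, 0.002, 0, 0, 0, 0, 0, 0, 0.001, 0, 0, 0, 0, 0, 0, 0.001, 0, 0, 0, 0]'

```text
clock: 7.22
tcp_pos: [0.6175, -0.0844, 0.056]
orientation: [-0.008, 1.0, 0.018, 0.003]
wrist_force: [0.1, 6.0, 1.5]
finger_gap: 0.0429
```

Request:
carry_out --moves '[0, 0, 0.003, 0, 0, 0, 0, 0, 0, 0.003, 0, 0, 0, 0, 0, 0, 0.003, 0, 0, 0, 0, 0, 0, 0.003, 0, 0, 0, 0, 0, 0, 0.003, 0, 0, 0, 0]'

```text
clock: 7.85
tcp_pos: [0.6175, -0.0838, 0.0565]
orientation: [-0.022, 0.999, 0.022, 0.004]
wrist_force: [0.9, 12.4, 4.1]
finger_gap: 0.0428
```

Run:
```python
from h import *
plan((31,-100),.055,1,0)
w=cv2.resize(env.read_camera("wrist")[:,:,::-1],(400,300))
s=env.read_camera("scene")[:,:,::-1]
s=cv2.resize(s[190:290,195:295],(400,400),interpolation=cv2.INTER_CUBIC)
o=np.zeros((400,800,3),np.uint8);o[:300,:400]=w;o[:,400:]=s
cv2.imwrite("pics/ws4.png",o)
```

```text
now [ 0.6175 -0.0838  0.0565] F [ 0.9 12.4  4.1] t 7.85 target [ 0.6175 -0.0682  0.055 ]
0, 0.001, -0.016, 0.002, -2.5, -0.5, 0.7
```

View pics/ws4.png

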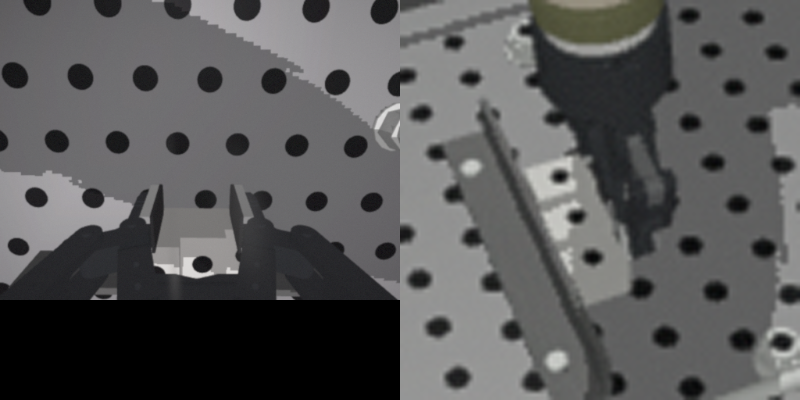

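The block lies flush along the stop at 12 N of contact force. I'll back off, rise, and go round outside the gate with the fingers shut.

Request:
carry_out --moves '[0, 0, -0.006, 0, 0, 0, 0, 0, 0, -0.012, 0, -2.5, 0, 0, 0, 0, -0.02, 0, 0, 0, 0, 0, 0, -0.03, -0.01, 0, 0, 0, 0, 0, -0.03, -0.04, 0, 0, 0]'

```text
clock: 8.57
tcp_pos: [0.6103, 0.0142, 0.1039]
orientation: [0.001, 1.0, 0.02, 0.001]
wrist_force: [0.1, -0.7, -0.3]
finger_gap: 0.0428
```

Request:
carry_out --moves '[-1, 0, -0.02, -0.05, 0, 0, 0, -1, 0, -0.02, -0.05, 0, 0, 0, -1, -0.03, -0.03, -0.01, 0, 0, 0, -1, -0.03, -0.045, 0, 0, 0, 0, -1, -0.03, -0.045, 0, 0, 0, 0]'

```text
clock: 9.2
tcp_pos: [0.5149, 0.1761, 0.2201]
orientation: [0.001, 1.0, 0.018, 0.005]
wrist_force: [0.8, 1.1, 0.4]
finger_gap: -0.0001
```

Run:
```python
from h import *
plan((-125,285),.2,10,-1)
```

```text
now [0.5149 0.1761 0.2201] F [0.8 1.1 0.4] t 9.2 target [0.4492 0.3116 0.2   ]
-1, -0.023, -0.053, 0.007, 0.1, -0.5, 0.3
-1, -0.023, -0.053, 0.008, 0.0, 0.0, 0.0
-1, -0.014, -0.032, 0.005, 0.0, 0.0, 0.0
-1, 0.0, 0.0, 0.0, 0.0, 0.0, 0.0
-1, 0.0, 0.0, 0.0, 0.0, 0.0, 0.0
-1, 0.0, 0.0, 0.0, 0.0, 0.0, 0.0
-1, 0.0, 0.0, 0.0, 0.0, 0.0, 0.0
-1, 0.0, 0.0, 0.0, 0.0, 0.0, 0.0
-1, 0.0, 0.0, 0.0, 0.0, 0.0, 0.0
-1, 0.0, 0.0, 0.0, 0.0, 0.0, 0.0
```

Request:
carry_out --moves '[-1, -0.023, -0.053, 0, 0, 0, 0, -1, -0.023, -0.053, 0, 0, 0, 0, -1, -0.014, -0.032, 0.03, 0, 0, 0, -1, 0, 0, 0.04, 0, 0, 0, -1, 0, 0, 0.035, 0, 0, 0]'

```text
clock: 9.82
tcp_pos: [0.4477, 0.3219, 0.1164]
orientation: [-0.002, 1.0, 0.022, 0.009]
wrist_force: [-0.1, 0.4, 0.5]
finger_gap: -0.0
```

Run:
```python
from h import *
plan((-65,228),.084,5,-1,step=.03)
```

```text
now [0.4477 0.3219 0.1164] F [-0.1  0.4  0.5] t 9.825 target [0.511  0.2565 0.084 ]
-1, 0.019, 0.021, 0.01, -0.2, -1.1, 0.6
-1, 0.019, 0.021, 0.01, 0.0, 0.0, 0.0
-1, 0.019, 0.021, 0.01, 0.0, 0.0, 0.0
-1, 0.004, 0.005, 0.002, 0.0, 0.0, 0.0
-1, 0.0, 0.0, 0.0, 0.0, 0.0, 0.0
```

Request:
carry_out --moves '[-1, 0, 0, 0.02, 0, -1, 0.5, -1, 0.015, 0.01, 0.011, 0, 0, 0, -1, 0.02, 0.015, 0, 0, 0, 0, -1, 0.02, 0.015, 0, 0, 0, 0, -1, 0.02, 0.01, 0, 0, 0, 0]'

```text
clock: 10.45
tcp_pos: [0.5286, 0.2716, 0.0831]
orientation: [-0.001, 1.0, 0.017, -0.001]
wrist_force: [-0.0, 1.3, -0.3]
finger_gap: -0.0001
```

Run:
```python
from h import *
plan((11,204),.084,6,-1,step=.02)
```

```text
now [0.5286 0.2716 0.0831] F [-0.   1.3 -0.3] t 10.45 target [0.5877 0.235  0.084 ]
-1, 0.017, 0.011, 0.0, -0.1, 0.1, 0.1
-1, 0.017, 0.011, 0.0, 0.0, 0.0, 0.0
-1, 0.017, 0.011, 0.0, 0.0, 0.0, 0.0
-1, 0.008, 0.005, 0.0, 0.0, 0.0, 0.0
-1, 0.0, 0.0, 0.0, 0.0, 0.0, 0.0
-1, 0.0, 0.0, 0.0, 0.0, 0.0, 0.0
```

Request:
carry_out --moves '[-1, 0.015, 0.011, 0, 0, 0, 0, -1, 0.015, 0.012, 0, 0, 0, 0, -1, 0.014, 0.013, 0, 0, 0, 0, -1, 0.012, 0.014, 0, 0, 0, 0, -1, 0.012, 0.015, 0, 0, 0, 0]'

```text
clock: 11.08
tcp_pos: [0.6055, 0.2035, 0.0841]
orientation: [-0.001, 1.0, 0.016, 0.0]
wrist_force: [-0.6, 1.3, 0.1]
finger_gap: 0.0003
```

Run:
```python
from h import *
plan((74,111),.084,6,-1,step=.02)
im=env.read_camera("scene")[:,:,::-1]
cv2.imwrite("pics/s5.png",cv2.resize(im[130:300,190:420],None,fx=3,fy=3))
```

```text
now [0.6055 0.2035 0.0841] F [-0.6  1.3  0.1] t 11.075 target [0.6537 0.1441 0.084 ]
-1, 0.012, 0.016, 0.0, -0.2, -0.1, 0.0
-1, 0.012, 0.016, 0.0, 0.0, 0.0, 0.0
-1, 0.012, 0.016, 0.0, 0.0, 0.0, 0.0
-1, 0.01, 0.013, 0.0, 0.0, 0.0, 0.0
-1, 0.0, 0.0, 0.0, 0.0, 0.0, 0.0
-1, 0.0, 0.0, 0.0, 0.0, 0.0, 0.0
```

View pics/s5.png

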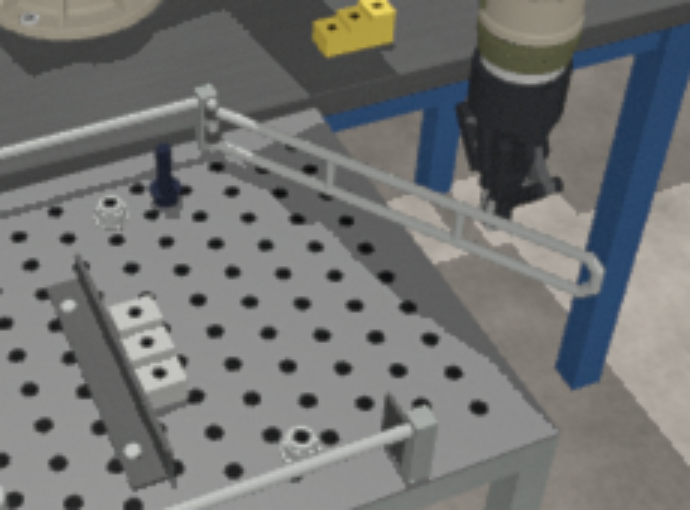

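The gate is following the fingers, with contact near (500,215) just past the second upright. The block at (147,340) stays flush on the stop, and the bolt and nuts are undisturbed. I'll carry on along the arc.

Request:
carry_out --moves '[-1, 0.011, 0.017, 0, 0, 0, 0, -1, 0.01, 0.018, 0, 0, 0, 0, -1, 0.009, 0.018, 0, 0, 0, 0, -1, 0.008, 0.018, 0, 0, 0, 0, -1, 0.007, 0.018, 0, 0, 0, 0]'

```text
clock: 11.75
tcp_pos: [0.6573, 0.1086, 0.084]
orientation: [-0.001, 1.0, 0.016, 0.001]
wrist_force: [-0.2, 0.6, 0.1]
finger_gap: -0.0001
```

Request:
carry_out --moves '[-1, 0.006, 0.018, 0, 0, 0, 0, -1, 0.004, 0.018, 0, 0, 0, 0, -1, 0.003, 0.015, 0, 0, 0, 0, -1, 0.002, 0.012, 0, 0, 0, 0, -1, 0.001, 0.01, 0, 0, 0, 0]'

```text
clock: 12.38
tcp_pos: [0.6737, 0.0499, 0.0842]
orientation: [-0.021, 1.0, 0.021, -0.001]
wrist_force: [-3.5, 37.1, 4.7]
finger_gap: 0.0001
```

Run:
```python
from h import *
plan((97,16),.084,6,-1,step=.008)
```

```text
now [0.6737 0.0499 0.0842] F [-3.5 37.1  4.7] t 12.375 target [0.6797 0.0498 0.084 ]
-1, 0.006, 0.0, 0.0, -2.4, 0.1, 0.6
-1, 0.0, 0.0, 0.0, 0.0, 0.0, 0.0
-1, 0.0, 0.0, 0.0, 0.0, 0.0, 0.0
-1, 0.0, 0.0, 0.0, 0.0, 0.0, 0.0
-1, 0.0, 0.0, 0.0, 0.0, 0.0, 0.0
-1, 0.0, 0.0, 0.0, 0.0, 0.0, 0.0
```

The gate has hit its keeper at the expected spot, with 37 N of force. I'll ease off, retreat and check.

Request:
carry_out --moves '[-1, 0, -0.002, 0, 0, 0, 0, -1, 0, 0, 0, 0, 0, 0, -1, 0, -0.015, 0, -2, 0, 0, -1, 0, -0.03, 0, 0, 0, 0, -1, 0, -0.04, -0.02, 0, 0, 0]'

```text
clock: 13.0
tcp_pos: [0.6701, 0.1336, 0.1042]
orientation: [-0.001, 1.0, 0.019, -0.001]
wrist_force: [-0.3, -0.5, 0.5]
finger_gap: 0.0002
```

Request:
carry_out --moves '[-1, -0.01, -0.05, -0.03, 0, 0, 0, -1, -0.01, -0.05, -0.03, 0, 0, 0, -1, -0.01, -0.05, -0.03, 0, 0, 0, -1, -0.02, -0.04, 0, 0, 0, 0, -1, 0, 0, 0, 0, 0, 0]'

```text
clock: 13.62
tcp_pos: [0.6157, 0.3244, 0.1992]
orientation: [-0.0, 1.0, 0.017, 0.002]
wrist_force: [-0.3, -0.6, -0.6]
finger_gap: 0.0001
```

Run:
```python
from h import *
s=env.get_state();print(s["clock"],s["tcp_pos"].round(3),s["wrist_force"].round(1))
a=env.read_camera("scene")[:,:,::-1]
cv2.imwrite("pics/f_s.png",cv2.resize(a[150:310,200:400],None,fx=3.75,fy=3.75,interpolation=cv2.INTER_CUBIC))
b=env.read_camera("top")[:,:,::-1]
cv2.imwrite("pics/f_t.png",cv2.resize(b[90:250,125:325],None,fx=3.75,fy=3.75,interpolation=cv2.INTER_CUBIC))
```

```text
13.625 [0.616 0.324 0.199] [-0.3 -0.6 -0.6]
```

View pics/f_s.png

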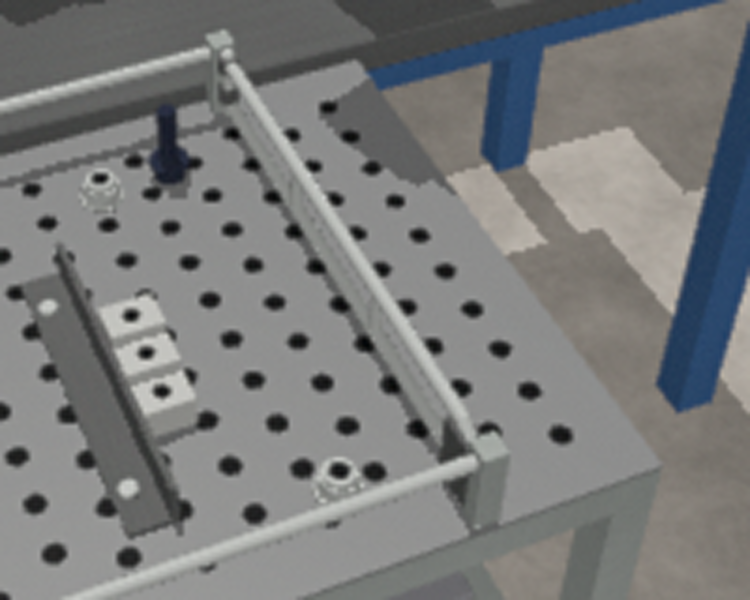

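View pics/f_t.png

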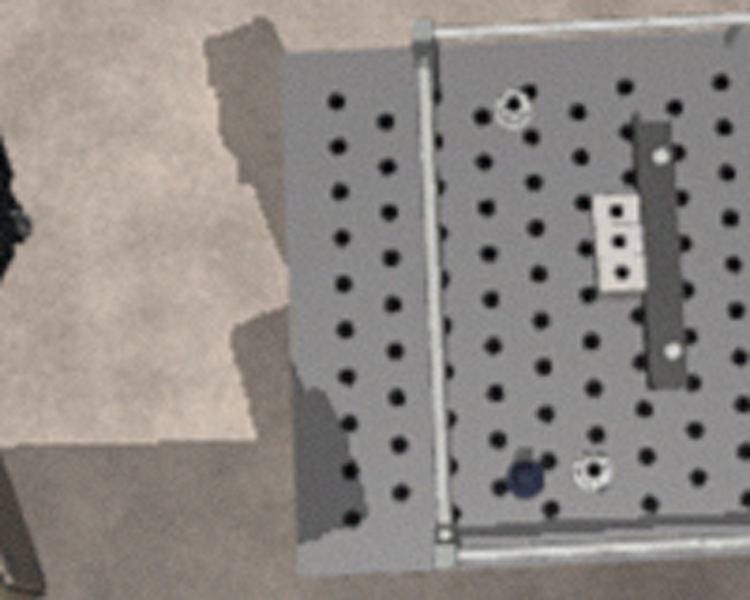

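Block flush and square against the stop (top view: block edge meets the stop at x≈640), gate closed post to post, bystanders at their original pixels. Handing in.

```bash
python3 -c "
from workcell import env
print(env.hand_in())"
```

```text
the job is handed in; nothing more can be done
None
```

I pushed the block in past the gate posts until it lay flat against the steel angle stop, then pushed the gate shut, and handed the job in at about 14 s of the 58 s allowed. The hand-in gave no verdict.

- **Block:** I pushed it with the fingers half open, which squared it up. It met the stop about 2 mm from where I expected, and I pressed it home to about 12 N. In the final top and scene views it lies flush and square against the stop, close to its middle. I judged this from the pictures and the contact force, and did not re-measure the gap or angle.
- **Gate:** I pushed its outer side with shut fingers until it hit the keeper, where the wrist force peaked at about 37 N. In the final top view it lies straight from post to post.
- **Bystanders:** The bolt and both nuts are at the same pixel positions as at the start. The final close-ups did not show the ratchet; it lies behind the stop, and the tool never went there.
- **Robot:** It was left clear of everything, with the wrist force near zero.

No check failed or disagreed.

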